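Lay the large wax blocks face down in the cold tray and shut its cover

TASK

Two large paraffin blocks, left standing on edge in the cold tray after their edges were scraped, must now chill. Without picking anything up, push each one over where it stands with the fingertips so that it lies flat on the metal plate, wax face down and cassette grid up; only then push the tray's hinged cover over and gently all the way shut. Leave the small block that already lies in the tray, and the things on the bench around it, where they are.

Things in the scene. Friction and masses are not known exactly. Their poses are not given: they have to be found in the camera images.
- cold_tray: Cold tray: light grey insulated tub, outside 200 (its x) by 300 mm (its y), fixed to the bench; origin at the centre of its underside, on the bench top, z up. Its 12 mm walls end 60 mm above the bench; inside (176 by 276 mm) is a flat bare metal plate, its top 34 mm above the bench. The white cover is hinged along the far (+x) wall.
- cover_hinge (a point): Middle of the cover's hinge axis: 107 mm from the tray's centre toward its +x, 60 mm above the bench; the axis runs along the tray's y.
- cover (a joint): Hinge angle of the cover (rad): 0 = shut flat on the rim, 1.57 = upright, up to 2.05 = leaning back, away from the robot. Starts at 1.8 to 2.0. A stiff friction hinge (about 0.55 N m) holds it at any angle, so it must be pushed all the way. The cover is 300 mm wide and 16 mm thick; shut, its underside is level with the hinge axis and its outer face 16 mm above that.
- cover_lip (a point): Middle of the cover's front edge, on its outer face: 207 mm from the hinge axis along the cover, 16 mm off its underside. Here a 90 mm wide thumb lip sticks out 11 mm beyond the edge.
- block_a: Large paraffin block, 66 (its x) by 46 (its y) by 18 mm (its z), about 60 g; origin at its centre. Mint-green cassette with a grid on its +z side (7 mm), cream wax on its -z side (11 mm): the wax face looks along -z. Starts on its 66 mm edge (y up, z level), wax face roughly to the tray's left (+y, within 0.3 rad). Lying as wanted, its z points straight up.
- block_b: The other large paraffin block, same make and axes; it starts standing in the same way but with its wax face roughly to the tray's right (-y). Either block may stand in the left or the right half of the tray, centres about 132 mm apart; there is room for both to lie flat.
- small_block_center (a point): Centre of a small wax block (41 by 28 by 13 mm) that already lies wax face down near the tray's front wall. Leave it.
- forceps_center (a point): Middle of steel forceps (148 mm long, 14 mm high) lying on the bench left of the tray. Leave them.
- scraper_center (a point): Middle of the scraper (120 by 35 by 13 mm) lying on the bench in front of the tray, to the right. Leave it.
- mould_1_center (a point): Centre of an empty steel base mould (39 by 30 by 12 mm) on the bench right of the tray. Leave it.
- mould_2_center (a point): Centre of a second empty steel base mould (39 by 30 by 12 mm) on the bench right of the tray. Leave it.
- jar_center (a point): Centre of a lidded specimen jar (47 mm across, 60 mm tall) standing on the bench right of the tray. Leave it.
- marker_center (a point): Middle of a marker pen (128 mm long, 16 mm high) lying on the bench left of the tray, farther back than the forceps. Leave it.
There are look-alikes about, which are no part of the job. Leave any blue or orange look-alike of the block_b alone.

How it is judged:
By the outcome, as a careful person would: the job done as asked, in the order asked, and still so for the second after the job is handed in, with the robot touching nothing.
It also fails if it takes over 59 s, if anything falls off the work surface, if the arm or the gripper's body presses on something with over 40 N, if the wrist force passes 120 N, or if a joint passes its speed limit or range.

ROBOT

A 7-joint arm with a two-finger parallel gripper is mounted at the origin on a cart in front of the work surface, level with it; the furniture and walls round the work are solid. World frame = base frame: x ahead of the robot, y to its left, z up, the work surface at z = 0. Lengths are in m, angles in rad, forces in N, time in s.
With the tool pointing down it reaches from about 0.425 to 0.925 m from the base axis. Payload 6.8 kg.
Tool frame: the origin (TCP) lies at the very end of the fingers, on their centre line; the grasp point (between the pads) lies 19 mm behind it; z points along the fingers, x is the direction in which the jaws open and shut, and the axes are right-handed (so a half turn about z gives the same grasp; the last joint's range is limited). The gripper opens to 85 mm and grips with 20 to 120 N. Pads are 22 mm wide; open, the fingers measure 114 mm over their backs; the gripper's body (76 mm by 85 mm) begins 54 mm behind the grasp point. The pads swing forward as they close: fully open they stand 13 mm farther back than shut.
Start: joints at [-1.36, 0.477, 0.022, 1.555, -0.011, 1.109, -0.083], TCP at [0.212, 0.641, 0.231] pointing down, gripper open.
Joint ranges: [-2.96, 2.96], [-0.34, 2.1], [-1.41, 1.46], [0.24, 2.44], [-1.37, 4.51], [0.17, 1.92], [-2.96, 2.96]. Speed limits (rad/s): [2.39, 2.39, 3.14, 3.14, 3.14, 3.14, 3.14].

INTERFACE

Orientations are given as a rotation vector (axis times angle).
In Python, from bench import r, grab_frame gives the robot as it stands. The module is installed in compiled form; this text tells all that it offers.
- The arm moves only by the tool send_rows, never from a script. Its argument "series" is a list of rows, each a list of 2 entries, a list of its own where there are three numbers: the shift along the tool's x, y, z in m, then the turn, a rotation vector about the tool's x, y, z in units of 5 degrees (1.0 is 5 degrees). A call has 1 to 20 rows; each row shifts and turns the commanded pose from where the row before left it, along the tool's axes as they then stand; what a row does not reach is not made up. A row lasts 1/8 s, in which the tool goes at most 62.5 mm and 10.7 degrees, less where a joint would pass 70% of its speed; a pose out of reach is approached as far as the arm can. A call is refused whole if a number of a shift passes 0.0625 or a number of a turn 1, either way. A call with a gripper value outside its range is refused whole. "fingers" is the closure in counts, from 0 (fully open) to 255 (shut), set as the call begins (left out, the last holds). The fingers move at their own pace and stop on an object; "grip_force" is the grip in N (left out, the last holds). Time passes only in rows, so rows that do not move let the fingers close. It gives the time, the measured TCP pose, the force and the opening at its end, in the units of the state.
- r.get_obs(): the state, without advancing time (a new reading comes with each control period).
- grab_frame(name): name is "scene" or "top"; returns a dict with "frame" (420x560x3 uint8, red, green, blue), "fx", "fy", "cx", "cy" (pixels), "origin" and "rotation" of the camera in the world. Camera axes: x right, y down, z forward; pixel columns grow to the right and rows downward; lengths in m; the calibration is good to about 2 mm. A picture is of the moment at which its call begins. There is no depth.
- r.hand_in(): hands the job in, once; it reports no verdict.
The state is a dict: "clock": time; "joints": joint angles; "qvel": joint speeds; "tau": joint torques, N m; "tcp_pos": TCP position; "orientation": TCP orientation; "contact_force": force on the tool from outside, world axes, zero at the start; "moment": the same for the moment, N m; "grip_width": finger opening in m.
Only numpy, scipy, OpenCV 4.12 (cv2) and the standard library are available. Lean on these libraries where they do the work, as an engineer would, in place of code of your own. Each camera call takes 0.05 s, during which the arm holds its last target.

## Working session

There is one attempt and no reset: what is moved stays moved. The work goes in short steps, Python scripts to look and compute and a tool call to move; the robot and the scene stay as the last step left them, time stands still between calls to the robot, and variables do not carry over. Pictures are saved under pics/ and viewed, and the job is handed in when it is done.

Besides the shell and the picture viewer there is one more tool, called by a JSON object that holds its "fn" and its "kwargs". send_rows: Moves the arm, as the interface text tells. Its arguments: {"type":"object","properties":{"series":{"type":"array"},"fingers":{"type":"number"},"grip_force":{"type":"number"}},"required":["series"]}

```bash
mkdir -p pics
cat > h.py <<'E'
import numpy as np, cv2
from bench import r, grab_frame
def save(n,f):
    cv2.imwrite('pics/'+n,f['frame'][:,:,::-1])
def ray(f,u,v):
    d=np.array([(u-f['cx'])/f['fx'],(v-f['cy'])/f['fy'],1.]); R=np.array(f['rotation']).reshape(3,3)
    return np.array(f['origin']),R@d
def at(f,u,v,z):
    o,d=ray(f,u,v); return o+d*(z-o[2])/d[2]
def proj(f,p):
    R=np.array(f['rotation']).reshape(3,3); c=R.T@(np.array(p)-f['origin']); return f['cx']+f['fx']*c[0]/c[2], f['cy']+f['fy']*c[1]/c[2]
E
python3 - <<'E'
from h import *
import pickle
F={}
for n in('scene','top'):
    f=grab_frame(n);save(n+'0.png',f);F[n]=f;print(n,f['fx'],f['cx'],f['cy'],f['origin'],np.round(f['rotation'],3))
pickle.dump(F,open('f0.pkl','wb'))
print(r.get_obs())
E
```

```text
scene 537.1561513788806 282.07585572640426 206.93379208527148 [-0.18112141 -0.27673206  1.41666957] [-2.237  1.534 -0.402]
top 495.39090958654816 272.51434750033985 210.64237501289045 [ 0.40481179 -0.02905437  1.46738496] [-2.215  2.173 -0.108]
{'clock': 0.1, 'joints': array([-1.36009272,  0.47768777,  0.02232482,  1.55629756, -0.01151838,
        1.10931397, -0.08307604]), 'qvel': array([ 0.00057479, -0.00209393,  0.00045571, -0.0041825 , -0.00073484,
        0.00105285, -0.00059223]), 'tau': array([ 4.01996600e-03, -5.97760713e+01,  1.61338516e+00, -2.81956816e+01,
        1.28151564e-02,  5.07508477e-03,  1.63616789e-05]), 'tcp_pos': array([0.21139848, 0.64050601, 0.23046572]), 'orientation': array([ 2.54502781e+00,  1.84015762e+00, -1.92499540e-03]), 'contact_force': array([-0.23339625,  0.27313455, -0.25453544]), 'moment': array([-0.02455904, -0.00743413, -0.04821136]), 'grip_width': 0.08554838837442522}
```

```bash
sed -i 's/R=np.array(f\[.rotation.\]).reshape(3,3)/R=cv2.Rodrigues(np.array(f["rotation"]))[0]/' h.py
python3 - <<'E'
import cv2,pickle
F=pickle.load(open('f0.pkl','rb'))
for n in F: cv2.imwrite(f'pics/{n}0b.png',cv2.resize(F[n]['frame'][:,:,::-1],(800,600),interpolation=cv2.INTER_CUBIC))
E
```

```text
(no output)
```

View pics/scene0.png

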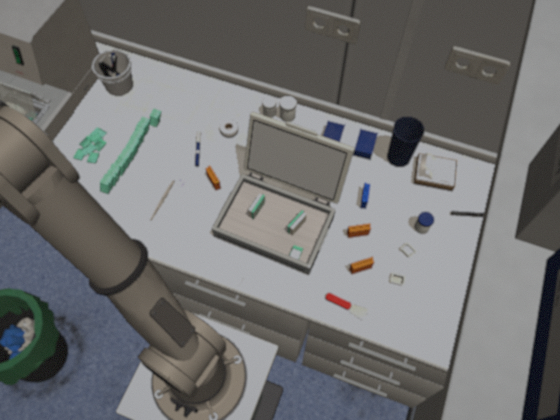

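View pics/top0.png

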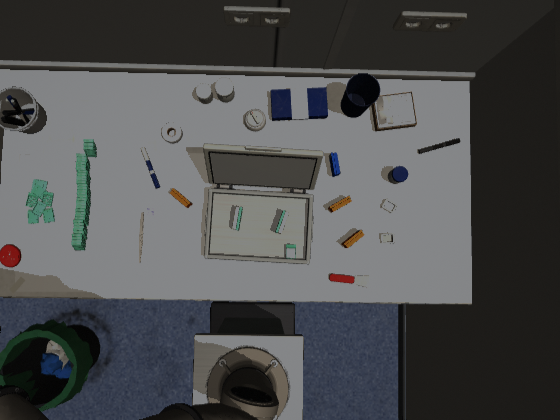

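Crop the tray in both cameras.

Run:
```python
import cv2,pickle,numpy as np
F=pickle.load(open('f0.pkl','rb'))
a=F['top']['frame'][180:270,195:325,::-1]; a=np.clip(a.astype(float)*1.5,0,255).astype('uint8')
cv2.imwrite('pics/c1.png',cv2.resize(a,None,fx=6,fy=6,interpolation=cv2.INTER_CUBIC))
a=F['scene']['frame'][175:270,210:340,::-1]
cv2.imwrite('pics/c2.png',cv2.resize(a,None,fx=6,fy=6,interpolation=cv2.INTER_CUBIC))
```

```text
(no output)
```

View pics/c1.png

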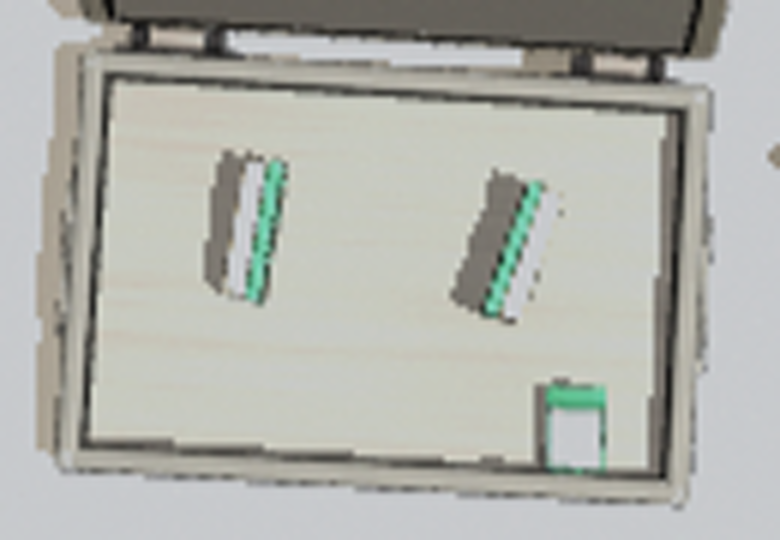

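View pics/c2.png

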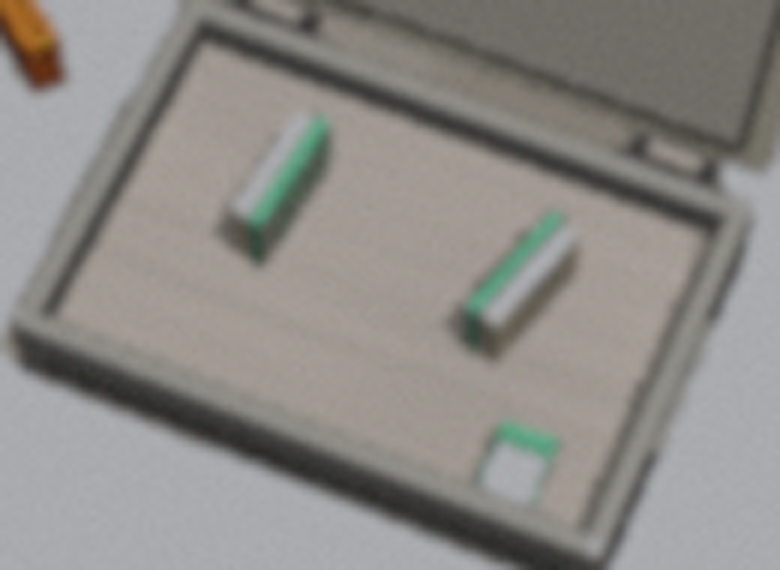

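```bash
cat > m.py <<'E'
from h import *
import pickle
from scipy.optimize import least_squares
F=pickle.load(open('f0.pkl','rb'));t=F['top'];s=F['scene']
c1=lambda u,v:(195+(u+.5)/6-.5,180+(v+.5)/6-.5)
c2=lambda u,v:(210+(u+.5)/6-.5,175+(v+.5)/6-.5)
rim=[(.1,.15),(.1,-.15),(-.1,-.15),(-.1,.15)]
T=[c1(*p) for p in[(92,50),(708,88),(685,502),(62,466)]]
def P(q,x,y,z): c,sn=np.cos(q[2]),np.sin(q[2]); return [q[0]+c*x-sn*y,q[1]+sn*x+c*y,z]
S=[None,c2(748,212),c2(600,568),c2(12,335)]
def res(q): return np.concatenate([np.subtract(proj(t,P(q,x,y,.06)),o) for (x,y),o in zip(rim,T)]+[np.subtract(proj(s,P(q,x,y,.06)),o) for (x,y),o in zip(rim,S) if o])
q=least_squares(res,[.55,0,0]).x; print('tray',q,np.round(res(q),1))
c,sn=np.cos(q[2]),np.sin(q[2])
def loc(p): d=np.array(p[:2])-q[:2]; return np.array([c*d[0]+sn*d[1],-sn*d[0]+c*d[1]])
z=.034+.046
if __name__=='__main__':
  for n,ps in dict(A=[(250,156),(286,160),(264,304),(228,296)],B=[(528,180),(560,195),(515,322),(484,312)]).items():
    X=np.array([at(t,*c1(*p),z) for p in ps]); print(n,'top',X.mean(0).round(4),'loc',loc(X.mean(0)).round(4),[loc(x).round(3).tolist() for x in X])
  for n,ps in dict(A=[(300,112),(326,120),(255,222),(230,210)],B=[(555,212),(580,230),(490,322),(467,305)]).items():
    X=np.array([at(s,*c2(*p),z) for p in ps]); print(n,'scene',X.mean(0).round(4),'loc',loc(X.mean(0)).round(4),[loc(x).round(3).tolist() for x in X])
  X=[at(t,*c1(*p),.047) for p in[(547,388),(605,388),(605,470),(547,470)]]; print('small',[loc(x).round(3).tolist() for x in X])
  X=[at(s,*c2(*p),.047) for p in[(502,422),(560,436),(545,505),(480,490)]]; print('small',[loc(x).round(3).tolist() for x in X])
  # cover angle: tip corners in top
  for a in(1.8,1.9,2.0): print(a,[np.round(proj(t,P(q,.107+.207*np.cos(a)+d*-np.sin(a)*-1*-1,y,.06+.207*np.sin(a)+d*np.cos(a))),1).tolist() for d in (0,) for y in(.15,-.15)])
  for a in(1.8,1.9,2.0): print(a,[np.round(proj(s,P(q,.107+.207*np.cos(a),y,.06+.207*np.sin(a))),1).tolist() for y in(.15,-.15)])
E
python3 m.py
```

```text
tray [ 0.46548887 -0.02327042 -0.04026527] [-1.2  0.3  1.   0.4  1.1  1.5 -1.   1.3  1.7 -1.2  0.5 -0.8 -0.8 -1.9]
A top [0.4877 0.0379 0.08  ] loc [0.0197 0.062 ] [[0.054, 0.067], [0.053, 0.051], [-0.015, 0.057], [-0.012, 0.074]]
B top [ 0.4792 -0.086   0.08  ] loc [ 0.0162 -0.0621] [[0.05, -0.063], [0.044, -0.078], [-0.017, -0.061], [-0.013, -0.046]]
A scene [0.4858 0.04   0.08  ] loc [0.0178 0.0641] [[0.049, 0.067], [0.05, 0.053], [-0.014, 0.061], [-0.013, 0.075]]
B scene [ 0.4775 -0.0867  0.08  ] loc [ 0.0146 -0.0629] [[0.047, -0.065], [0.043, -0.08], [-0.018, -0.06], [-0.014, -0.047]]
small [[-0.046, -0.079], [-0.044, -0.107], [-0.083, -0.109], [-0.085, -0.081]]
small [[-0.048, -0.08], [-0.044, -0.107], [-0.079, -0.114], [-0.084, -0.083]]
1.8 [[198.9, 194.6], [321.5, 202.0]]
1.9 [[198.7, 202.9], [320.8, 210.3]]
2.0 [[198.5, 211.0], [320.0, 218.2]]
1.8 [[230.5, 143.9], [338.5, 183.7]]
1.9 [[227.3, 151.0], [335.5, 191.1]]
2.0 [[224.3, 158.3], [332.5, 198.8]]
```

```bash
cat > sim.py <<'E'
from h import *
from scipy.spatial.transform import Rotation as Ro
def state():
    o=r.get_obs(); R=Ro.from_rotvec(o['orientation']); return np.array(o['tcp_pos']),R
def sim(p,R,rows):
    for s,w in rows: p=p+R.apply(s); R=R*Ro.from_rotvec(np.radians(5)*np.array(w,float))
    return p,R
def need(p,R,tp,yaw):
    # yaw: world yaw of tool x, tool straight down
    Rt=Ro.from_matrix(np.array([[np.cos(yaw),np.sin(yaw),0],[np.sin(yaw),-np.cos(yaw),0],[0,0,-1]]).astype(float))
    return R.inv().apply(np.array(tp)-p).round(4),((R.inv()*Rt).as_rotvec()/np.radians(5)).round(3)
E
python3 - <<'E'
from sim import *
p,R=state()
for d,dx in((.05,-.012),(.051,-.011),(.053,-.012)):
    rows=[[[dx,d,0],[0,0,1]]]*16
    P,Q=sim(p,R,rows);print(P,Q.as_matrix()[:,0],need(P,Q,[.481,0,.12],-.15))
E
```

```text
[ 0.47974883 -0.0681215   0.23143633] [ 9.89618489e-01 -1.43719210e-01 -1.86672799e-04] (array([-0.0085, -0.0678,  0.1113]), array([0.018, 0.002, 0.066]))
[ 0.50022245 -0.07201339  0.23143387] [ 9.89618489e-01 -1.43719210e-01 -1.86672799e-04] (array([-0.0294, -0.0687,  0.1113]), array([0.018, 0.002, 0.066]))
[ 0.50462144 -0.10466974  0.23148187] [ 9.89618489e-01 -1.43719210e-01 -1.86672799e-04] (array([-0.0384, -0.1004,  0.1113]), array([0.018, 0.002, 0.066]))
```

{"fn": "send_rows", "kwargs": {"series": [[[-0.012, 0.046, 0], [0, 0, 1]], [[-0.012, 0.046, 0], [0, 0, 1]], [[-0.012, 0.046, 0], [0, 0, 1]], [[-0.012, 0.046, 0], [0, 0, 1]], [[-0.012, 0.046, 0], [0, 0, 1]], [[-0.012, 0.046, 0], [0, 0, 1]], [[-0.012, 0.046, 0], [0, 0, 1]], [[-0.012, 0.046, 0], [0, 0, 1]], [[-0.012, 0.046, 0], [0, 0, 1]], [[-0.012, 0.046, 0], [0, 0, 1]], [[-0.012, 0.046, 0], [0, 0, 1]], [[-0.012, 0.046, 0], [0, 0, 1]], [[-0.012, 0.046, 0], [0, 0, 1]], [[-0.012, 0.046, 0], [0, 0, 1]], [[-0.012, 0.046, 0], [0, 0, 1]], [[-0.012, 0.046, 0], [0, 0, 1]], [[0, 0, 0], [0, 0, 0]], [[0, 0, 0], [0, 0, 0]]], "fingers": 255, "grip_force": 40}}

```text
clock: 2.35
tcp_pos: [0.4468, -0.0184, 0.2313]
orientation: [-3.133, 0.225, -0.0]
contact_force: [-0.1, 0.5, -0.3]
grip_width: -0.0003
```

Run:
```python
from sim import *
p,R=state();o=r.get_obs();print(p,o['clock'],o['joints'].round(2),o['contact_force'],o['grip_width'],need(p,R,[.481,0,.1],-.15))
```

```text
[ 0.44675683 -0.01838081  0.23127476] 2.35 [-0.63  0.09  0.58  2.1  -0.06  0.96 -0.17] [-0.09694575  0.50114025 -0.3048745 ] -0.00030554832507166224 (array([ 0.0313, -0.023 ,  0.1313]), array([-0.006, -0.   ,  0.073]))
```

{"fn": "send_rows", "kwargs": {"series": [[[0.015, -0.012, 0], [0, 0, 0]], [[0.016, -0.011, 0], [0, 0, 0]], [[0, 0, 0.04], [0, 0, 0]], [[0, 0, 0.04], [0, 0, 0]], [[0, 0, 0.04], [0, 0, 0]], [[0, 0, 0.039], [0, 0, 0]], [[0, 0, 0], [0, 0, 0]]]}}

```text
clock: 3.22
tcp_pos: [0.4797, 0.0001, 0.0697]
orientation: [3.132, -0.224, -0.009]
contact_force: [0.3, -0.1, 1.8]
grip_width: 0.0001
```

```bash
cat > look.py <<'E'
from sim import *
import sys
n=sys.argv[1]
a=[]
for c,(y0,y1,x0,x1) in dict(top=(130,280,185,335),scene=(105,275,200,370)).items():
    f=grab_frame(c);save(n+c+'.png',f)
    a.append(cv2.resize(np.clip(f['frame'][y0:y1,x0:x1,::-1]*(1.4 if c=='top' else 1.),0,255).astype('uint8'),(400,400),interpolation=cv2.INTER_CUBIC))
cv2.imwrite('pics/'+n+'.png',np.hstack(a))
o=r.get_obs();p,R=state();print(p.round(4),o['clock'],o['contact_force'].round(1),R.as_matrix()[:,0].round(3),R.as_matrix()[:,2].round(3),o['joints'].round(2))
E
python3 look.py l1
```

```text
[ 4.818e-01 -2.000e-04  7.260e-02] 3.325 [0.8 0.1 0.1] [ 0.99  -0.143  0.   ] [ 0. -0. -1.] [-0.51  0.43  0.47  2.16 -0.33  0.61  0.05]
```

View pics/l1.png

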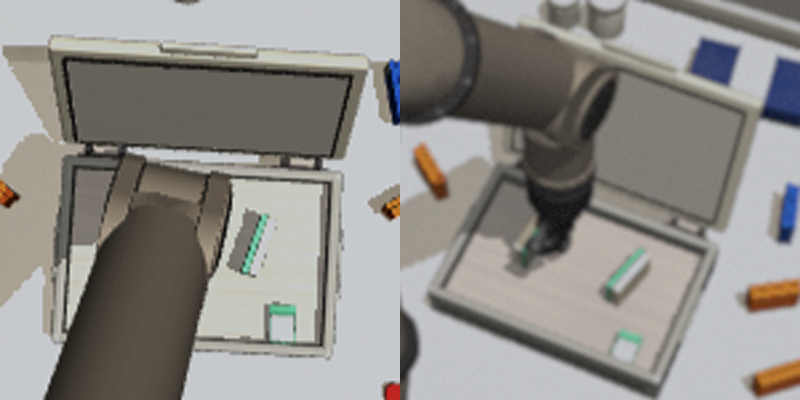

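{"fn": "send_rows", "kwargs": {"series": [[[0, -0.008, 0], [0, 0, 0]], [[0, -0.006, 0], [0, 0, 0]], [[0, -0.004, 0], [0, 0, 0]], [[0, -0.004, 0], [0, 0, 0]], [[0, -0.004, 0], [0, 0, 0]], [[0, -0.004, 0], [0, 0, 0]], [[0, -0.004, 0], [0, 0, 0]], [[0, -0.004, 0], [0, 0, 0]], [[0, -0.004, 0], [0, 0, 0]], [[0, 0, 0], [0, 0, 0]]]}}

```text
clock: 4.58
tcp_pos: [0.4868, 0.0414, 0.0723]
orientation: [-3.133, 0.225, -0.0]
contact_force: [-0.8, 0.5, -0.0]
grip_width: 0.0
```

```bash
python3 look.py l2
```

```text
[0.4867 0.0409 0.0723] 4.675 [ 0.9  0.2 -1.1] [ 0.99  -0.144 -0.   ] [-0. -0. -1.] [-0.59  0.44  0.46  2.15 -0.33  0.62 -0.03]
```

View pics/l2.png

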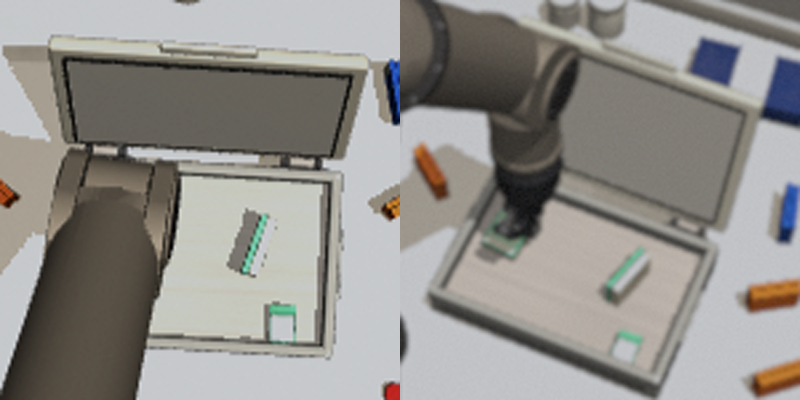

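Run:
```python
from sim import *
p,R=state();print(need(p,R,[.491,-.048,.072],-.325))
```

```text
(array([0.017 , 0.0874, 0.0003]), array([1.000e-03, 0.000e+00, 2.071e+00]))
```

{"fn": "send_rows", "kwargs": {"series": [[[0, 0.02, 0], [0, 0, 0]], [[0.009, 0.034, 0], [0, 0, 0]], [[0.008, 0.033, 0], [0, 0, 0]], [[0, 0, 0], [0, 0, 1]], [[0, 0, 0], [0, 0, 1]], [[0, 0, 0], [0, 0, 0]]]}}

```text
clock: 5.42
tcp_pos: [0.4909, -0.0479, 0.0722]
orientation: [3.102, -0.498, -0.0]
contact_force: [0.4, -0.3, -0.3]
grip_width: -0.0001
```

```bash
python3 look.py l3
python3 - <<'E'
import cv2
a=cv2.imread('pics/l3scene.png')[165:260,210:340];cv2.imwrite('pics/l3c.png',cv2.resize(a,None,fx=6,fy=6,interpolation=cv2.INTER_CUBIC))
E
```

```text
[ 0.491  -0.0476  0.0723] 5.525 [ 0.7 -0.1  0.4] [ 0.95  -0.312 -0.   ] [-0. -0. -1.] [-0.44  0.45  0.51  2.14 -0.37  0.63  0.01]
```

View pics/l3.png

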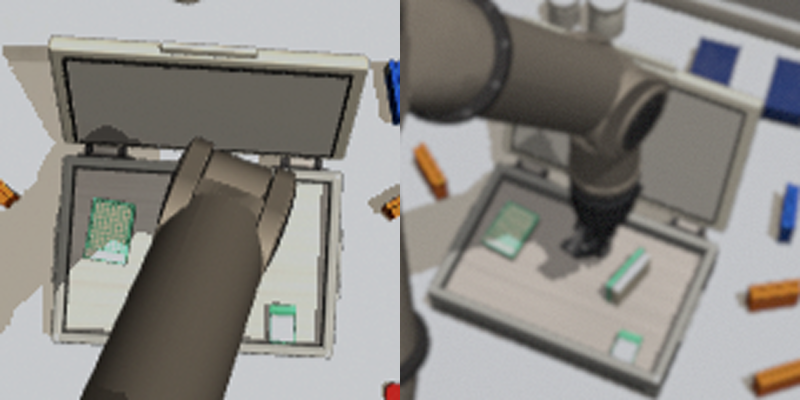

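View pics/l3c.png

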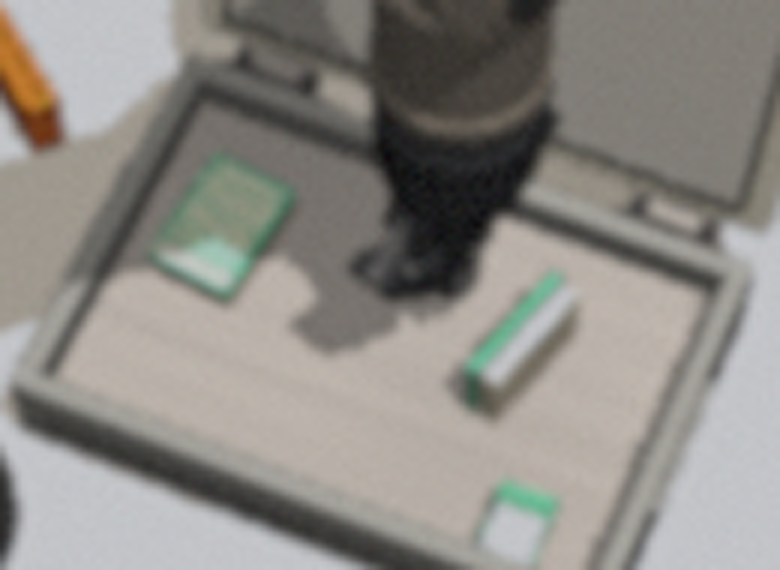

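Block A lies flat, grid up (crop px ~225,225). Finger is in front of B; push it toward tool +y.

{"fn": "send_rows", "kwargs": {"series": [[[0, 0.008, 0], [0, 0, 0]], [[0, 0.006, 0], [0, 0, 0]], [[0, 0.004, 0], [0, 0, 0]], [[0, 0.004, 0], [0, 0, 0]], [[0, 0.004, 0], [0, 0, 0]], [[0, 0.004, 0], [0, 0, 0]], [[0, 0.004, 0], [0, 0, 0]], [[0, 0.004, 0], [0, 0, 0]], [[0, 0.004, 0], [0, 0, 0]], [[0, 0, 0], [0, 0, 0]], [[0, -0.02, 0], [0, 0, 0]], [[0, -0.02, 0], [0, 0, 0]]]}}

```text
clock: 7.02
tcp_pos: [0.4906, -0.0491, 0.0723]
orientation: [-3.102, 0.5, -0.0]
contact_force: [0.2, 0.2, -0.5]
grip_width: -0.0001
```

```bash
python3 look.py l4
python3 - <<'E'
import cv2
a=cv2.imread('pics/l4scene.png')[165:260,210:340];cv2.imwrite('pics/l4c.png',cv2.resize(a,None,fx=6,fy=6,interpolation=cv2.INTER_CUBIC))
E
```

```text
[ 0.4913 -0.0472  0.0722] 7.125 [ 0.6 -0.3 -0.2] [ 0.951 -0.31   0.   ] [ 0.     0.001 -1.   ] [-0.44  0.45  0.51  2.14 -0.37  0.63  0.01]
```

View pics/l4c.png

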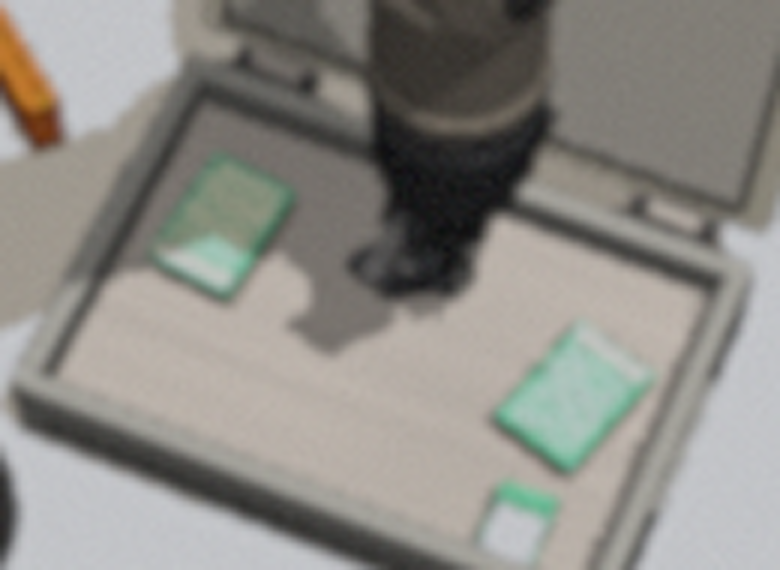

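```bash
python3 - <<'E'
from m import *
def cov(a,rho,d,y): return P(q,.107-rho*np.cos(a)+d*np.sin(a),y,.06+rho*np.sin(a)+d*np.cos(a))
for a in(1.75,1.8,1.85,1.9,1.95,2.0,2.05):
    print(a,[np.round(proj(t,cov(a,.207,d,y)),1).tolist() for d in(0,.016) for y in(.15,-.15)],[np.round(proj(s,cov(a,.207,d,y)),1).tolist() for d in(0,.016) for y in(.15,-.15)], np.round(cov(a,.218,.016,0),3))
E
python3 - <<'E'
import cv2,pickle,numpy as np
F=pickle.load(open('f0.pkl','rb'))
a=F['top']['frame'][130:210,195:335,::-1]; a=np.clip(a.astype(float)*1.5,0,255).astype('uint8')
cv2.imwrite('pics/c3.png',cv2.resize(a,None,fx=5,fy=5,interpolation=cv2.INTER_CUBIC))
a=F['scene']['frame'][100:220,225:365,::-1]
cv2.imwrite('pics/c4.png',cv2.resize(a,None,fx=5,fy=5,interpolation=cv2.INTER_CUBIC))
E
```

```text
tray [ 0.46548887 -0.02327042 -0.04026527] [-1.2  0.3  1.   0.4  1.1  1.5 -1.   1.3  1.7 -1.2  0.5 -0.8 -0.8 -1.9]
1.75 [[201.2, 160.5], [323.3, 168.0], [201.8, 154.4], [323.5, 161.9]] [[244.2, 119.8], [349.9, 157.6], [246.8, 116.1], [351.9, 153.5]] [ 0.627 -0.03   0.272]
1.8 [[201.6, 156.6], [323.4, 164.1], [202.2, 150.6], [323.5, 158.1]] [[245.9, 117.5], [351.2, 155.0], [248.4, 114.1], [353.0, 151.3]] [ 0.637 -0.03   0.269]
1.85 [[202.0, 152.7], [323.5, 160.3], [202.6, 146.9], [323.6, 154.5]] [[247.5, 115.4], [352.4, 152.7], [250.0, 112.2], [354.1, 149.1]] [ 0.648 -0.031  0.265]
1.9 [[202.4, 149.0], [323.5, 156.5], [203.1, 143.4], [323.5, 150.9]] [[249.1, 113.4], [353.5, 150.4], [251.5, 110.5], [355.2, 147.2]] [ 0.658 -0.031  0.261]
1.95 [[202.9, 145.4], [323.5, 153.0], [203.6, 140.1], [323.5, 147.5]] [[250.6, 111.6], [354.5, 148.4], [253.0, 109.1], [356.1, 145.4]] [ 0.668 -0.031  0.257]
2.0 [[203.3, 142.0], [323.5, 149.5], [204.0, 136.8], [323.5, 144.3]] [[252.2, 110.0], [355.6, 146.6], [254.5, 107.7], [357.1, 143.8]] [ 0.678 -0.032  0.252]
2.05 [[203.8, 138.7], [323.5, 146.2], [204.5, 133.8], [323.4, 141.3]] [[253.6, 108.6], [356.5, 144.9], [255.9, 106.6], [357.9, 142.5]] [ 0.687 -0.032  0.246]
```

View pics/c3.png

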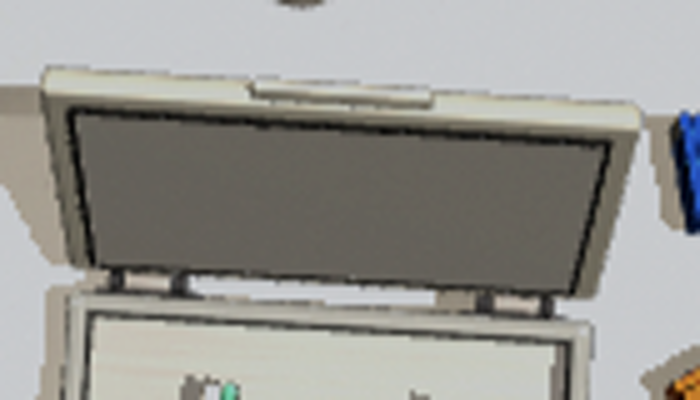

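View pics/c4.png

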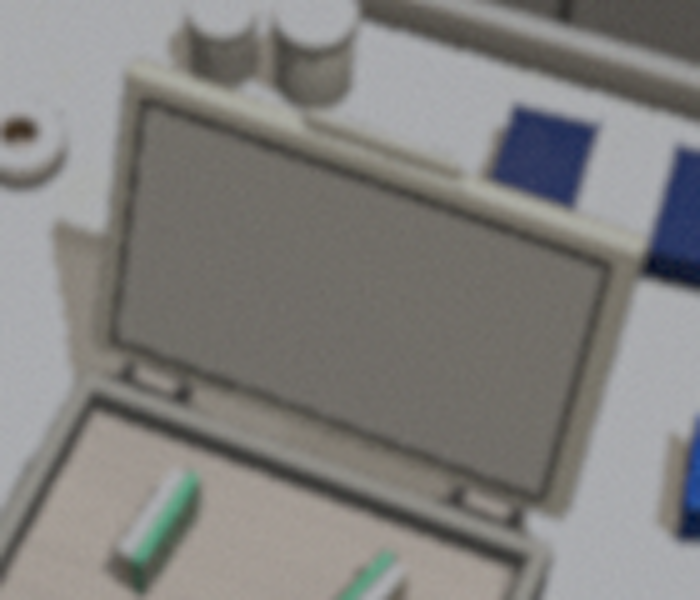

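{"fn": "send_rows", "kwargs": {"series": [[[0, 0, -0.045], [0, 0, 0]], [[0, 0, -0.05], [0, 0, -1]], [[0, 0, -0.05], [0, 0, -1]], [[0, 0, -0.05], [0, 0, -1]], [[0, 0, -0.05], [0, 0, 0]], [[0.045, 0, 0], [0, 0, 0]], [[0.045, 0, 0], [0, 0, 0]], [[0.045, 0, 0], [0, 0, 0]], [[0.045, 0, 0], [0, 0, 0]], [[0.03, 0, 0], [0, 0, 0]], [[0, 0, 0], [0, 0, 0]]]}}

```text
clock: 8.5
tcp_pos: [0.7009, -0.0623, 0.3158]
orientation: [3.139, -0.09, -0.002]
contact_force: [-0.4, 0.2, -1.6]
grip_width: -0.0
```

```bash
python3 look.py l5
python3 - <<'E'
from sim import *
p,R=state();print(need(p,R,[.70,-.031,.24],-.04))
E
```

```text
[ 0.6993 -0.0625  0.3168] 8.6 [-0.3 -0.4  0.2] [ 0.998 -0.058 -0.001] [-0.001 -0.001 -1.   ] [-0.39  0.52  0.62  1.41 -0.3   1.31  0.18]
(array([-0.001 , -0.0316,  0.0768]), array([ 0.007,  0.015, -0.208]))
```

View pics/l5.png

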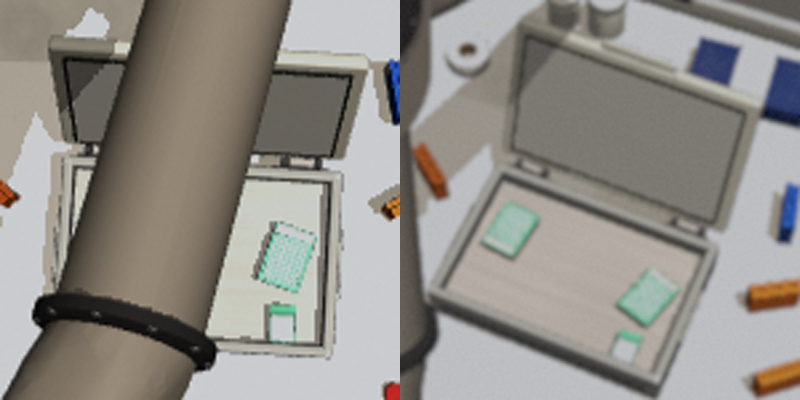

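View pics/l5scene.png

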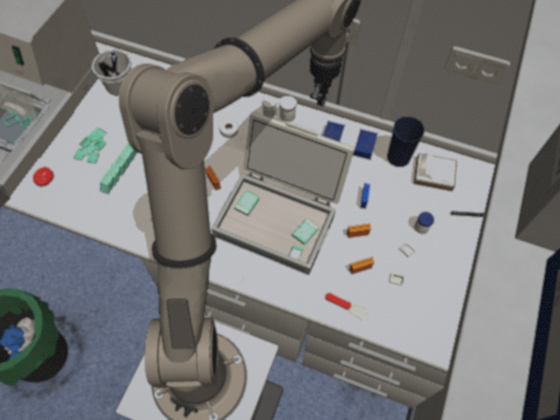

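Run:
```python
from m import *
print(proj(s,[.7,-.0625,.317]),proj(t,[.7,-.0625,.317]))
# plan
prev=None
for a in [1.89,1.8,1.7,1.6,1.5,1.4,1.3,1.2,1.1,1.0,.9,.8,.7,.6,.5,.4,.3,.2,.1,.05,0]:
    rho=.218 if a>=1.5 else .135+(.195-.135)*a/1.5
    x=.107-rho*np.cos(a)+.016*np.sin(a)+.0145; z=.06+rho*np.sin(a)+.016*np.cos(a)-(.022 if a>=1.5 else 0)
    print(a,round(rho,3),round(x,3),round(z,3), None if prev is None else np.round([x-prev[0],-(z-prev[1])],3), P(q,x,-.007,z)); prev=(x,z)
```

```text
tray [ 0.46548887 -0.02327042 -0.04026527] [-1.2  0.3  1.   0.4  1.1  1.5 -1.   1.3  1.7 -1.2  0.5 -0.8 -0.8 -1.9]
(np.float64(320.9513731310242), np.float64(103.51586061877128)) (np.float64(277.3764263417473), np.float64(122.72899011965285))
1.89 0.218 0.205 0.24 None [np.float64(0.6701433157223436), np.float64(-0.038521019717591434), np.float64(0.23996689509074734)]
1.8 0.218 0.187 0.247 [-0.018 -0.007] [np.float64(0.6516674501931183), np.float64(-0.03777668167132744), np.float64(0.24666355001635717)]
1.7 0.218 0.165 0.252 [-0.021 -0.005] [np.float64(0.6305277166051882), np.float64(-0.03692502424978519), np.float64(0.25212141676990973)]
1.6 0.218 0.144 0.255 [-0.022 -0.003] [np.float64(0.6089491577898217), np.float64(-0.036055687856076546), np.float64(0.25543985310622747)]
1.5 0.218 0.122 0.257 [-0.022 -0.001] [np.float64(0.5871473795737783), np.float64(-0.035177358612083), np.float64(0.2565857023063671)]
1.4 0.191 0.105 0.251 [-0.017  0.006] [np.float64(0.5699256113330173), np.float64(-0.034483544441089906), np.float64(0.2509403727141997)]
1.3 0.187 0.087 0.244 [-0.018  0.006] [np
[... 1320 characters left out ...]
4(0.1335391455926524)]
0.3 0.147 -0.014 0.119 [-0.003  0.015] [np.float64(0.4510124609891698), np.float64(-0.029692884871608417), np.float64(0.1187268542052266)]
0.2 0.143 -0.015 0.104 [-0.001  0.015] [np.float64(0.44974881530730115), np.float64(-0.029641976319772282), np.float64(0.10409077954915362)]
0.1 0.139 -0.015 0.09 [0.    0.014] [np.float64(0.45001116951841325), np.float64(-0.029652545795969182), np.float64(0.08979691155835753)]
0.05 0.137 -0.015 0.083 [0.001 0.007] [np.float64(0.4506897444040382), np.float64(-0.029679883573666847), np.float64(0.0828271503564024)]
0 0.135 -0.014 0.076 [0.001 0.007] [np.float64(0.4517180292313111), np.float64(-0.029721310131904377), np.float64(0.076)]
```

{"fn": "send_rows", "kwargs": {"series": [[[0, -0.024, 0.02], [0, 0, -0.2]], [[0, 0, 0.03], [0, 0, 0]], [[0, 0, 0.027], [0, 0, 0]], [[-0.01, 0, 0], [0, 0, 0]], [[-0.01, 0, 0], [0, 0, 0]], [[-0.01, 0, 0], [0, 0, 0]], [[-0.009, 0, -0.003], [0, 0, 0]], [[-0.009, 0, -0.004], [0, 0, 0]], [[-0.01, 0, -0.003], [0, 0, 0]], [[-0.011, 0, -0.002], [0, 0, 0]], [[0, 0, 0], [0, 0, 0]]]}}

```text
clock: 9.98
tcp_pos: [0.6324, -0.0348, 0.2538]
orientation: [-3.14, 0.062, -0.003]
contact_force: [2.6, -0.4, 5.3]
grip_width: 0.0003
```

```bash
python3 look.py l6
```

```text
[ 0.6326 -0.0348  0.2533] 10.075 [ 3.4 -0.1  5.7] [ 0.999 -0.04   0.001] [ 0.001  0.    -1.   ] [-0.49  0.44  0.61  1.67 -0.27  1.12  0.16]
```

View pics/l6.png

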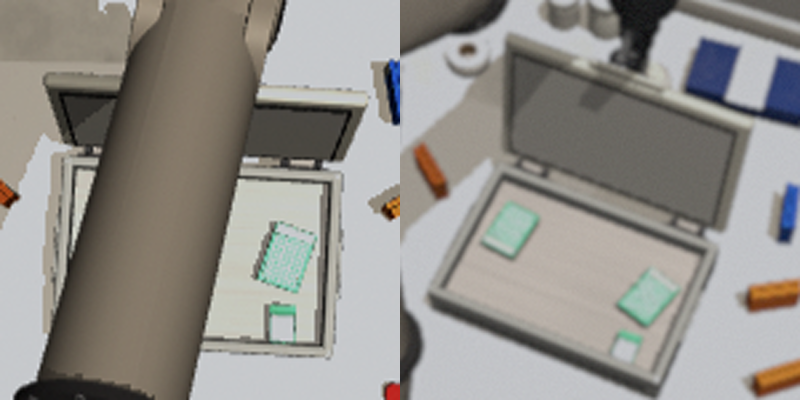

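{"fn": "send_rows", "kwargs": {"series": [[[-0.011, 0, -0.002], [0, 0, 0]], [[-0.011, 0, -0.001], [0, 0, 0]], [[-0.011, 0, -0.001], [0, 0, 0]], [[-0.011, 0, 0], [0, 0, 0]], [[-0.009, 0, 0.002], [0, 0, 0]], [[-0.009, 0, 0.003], [0, 0, 0]], [[-0.009, 0, 0.003], [0, 0, 0]], [[-0.009, 0, 0.003], [0, 0, 0]], [[-0.009, 0, 0.004], [0, 0, 0]], [[-0.008, 0, 0.004], [0, 0, 0]], [[0, 0, 0], [0, 0, 0]]]}}

```text
clock: 11.45
tcp_pos: [0.534, -0.0308, 0.2366]
orientation: [-3.141, 0.062, 0.004]
contact_force: [-0.2, 0.2, 0.2]
grip_width: -0.0001
```

```bash
python3 look.py l7
```

```text
[ 0.5348 -0.0308  0.2368] 11.55 [-0.1 -0.3 -0.3] [ 0.999 -0.039 -0.002] [-0.002 -0.    -1.   ] [-0.58  0.27  0.63  1.91 -0.19  1.02  0.1 ]
```

View pics/l7.png

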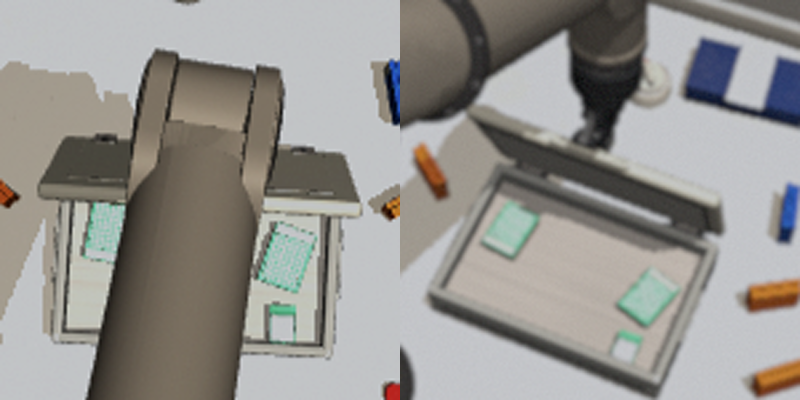

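{"fn": "send_rows", "kwargs": {"series": [[[-0.008, 0, 0.005], [0, 0, 0]], [[-0.008, 0, 0.005], [0, 0, 0]], [[-0.007, 0, 0.005], [0, 0, 0]], [[-0.007, 0, 0.006], [0, 0, 0]], [[-0.007, 0, 0.006], [0, 0, 0]], [[-0.006, 0, 0.006], [0, 0, 0]], [[-0.006, 0, 0.006], [0, 0, 0]], [[-0.005, 0, 0.007], [0, 0, 0]], [[-0.005, 0, 0.007], [0, 0, 0]], [[-0.004, 0, 0.007], [0, 0, 0]], [[-0.004, 0, 0.007], [0, 0, 0]], [[-0.004, 0, 0.007], [0, 0, 0]], [[0, 0, 0], [0, 0, 0]]]}}

```text
clock: 13.18
tcp_pos: [0.4637, -0.0281, 0.1625]
orientation: [3.141, -0.062, -0.003]
contact_force: [1.5, 1.2, -0.1]
grip_width: 0.0
```

```bash
python3 look.py l8
```

```text
[ 0.4643 -0.0282  0.1631] 13.275 [-0.3 -0.   0.1] [ 0.999 -0.04  -0.001] [-0.001 -0.    -1.   ] [-0.6   0.25  0.61  2.14 -0.2   0.81  0.1 ]
```

View pics/l8.png

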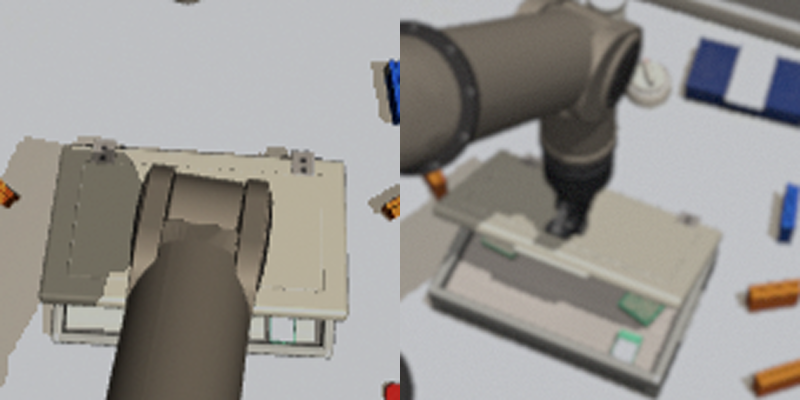

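{"fn": "send_rows", "kwargs": {"series": [[[-0.003, 0, 0.007], [0, 0, 0]], [[-0.003, 0, 0.007], [0, 0, 0]], [[-0.002, 0, 0.007], [0, 0, 0]], [[-0.002, 0, 0.007], [0, 0, 0]], [[-0.002, 0, 0.007], [0, 0, 0]], [[-0.001, 0, 0.007], [0, 0, 0]], [[0, 0, 0.007], [0, 0, 0]], [[0, 0, 0.007], [0, 0, 0]], [[0, 0, 0.006], [0, 0, 0]], [[0, 0, 0.006], [0, 0, 0]], [[0, 0, 0.005], [0, 0, 0]], [[0, 0, 0.004], [0, 0, 0]], [[0, 0, 0.003], [0, 0, 0]], [[0, 0, 0.003], [0, 0, 0]], [[0, 0, 0], [0, 0, 0]]]}}

```text
clock: 15.15
tcp_pos: [0.4518, -0.0276, 0.0801]
orientation: [3.141, -0.062, 0.0]
contact_force: [-0.6, -0.4, 0.3]
grip_width: -0.0
```

```bash
python3 look.py l9
```

```text
[ 0.4519 -0.0276  0.0803] 15.25 [-0.1  0.1  0.1] [ 0.999 -0.04   0.001] [ 0.001 -0.    -1.   ] [-0.51  0.38  0.53  2.23 -0.33  0.61  0.22]
```

View pics/l9.png

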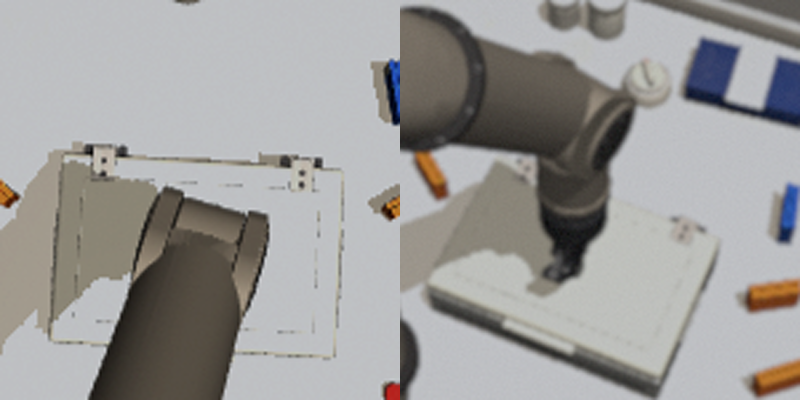

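{"fn": "send_rows", "kwargs": {"series": [[[0, 0, 0.002], [0, 0, 0]], [[0, 0, 0.002], [0, 0, 0]], [[0, 0, 0], [0, 0, 0]]]}}

```text
clock: 15.62
tcp_pos: [0.4517, -0.0276, 0.0762]
orientation: [3.141, -0.062, 0.0]
contact_force: [-1.1, -0.4, 0.6]
grip_width: 0.0002
```

{"fn": "send_rows", "kwargs": {"series": [[[0, 0, 0.001], [0, 0, 0]], [[0, 0, 0.001], [0, 0, 0]], [[0, 0, 0], [0, 0, 0]]]}}

```text
clock: 16.0
tcp_pos: [0.4519, -0.0276, 0.0759]
orientation: [-3.139, 0.063, -0.0]
contact_force: [-9.7, 0.2, 29.0]
grip_width: -0.0002
```

{"fn": "send_rows", "kwargs": {"series": [[[0, 0, -0.005], [0, 0, 0]], [[0, 0, -0.03], [0, 0, 0]], [[0, 0, -0.05], [0, 0, 0]], [[0, 0, -0.05], [0, 0, 0]], [[0, 0, -0.05], [0, 0, 0]], [[0.02, -0.05, 0], [0, 0, 0]], [[0.02, -0.05, 0], [0, 0, 0]], [[0.02, -0.05, 0], [0, 0, 0]], [[0, -0.05, 0], [0, 0, 0]], [[0, -0.05, 0], [0, 0, 0]], [[0, 0, 0], [0, 0, 0]], [[0, 0, 0], [0, 0, 0]]]}}

```text
clock: 17.5
tcp_pos: [0.5214, 0.2192, 0.2589]
orientation: [3.14, -0.062, -0.001]
contact_force: [0.2, -0.6, 0.5]
grip_width: -0.0001
```

```bash
python3 look.py l10
python3 - <<'E'
from m import *
for n,f in(('top',t),('scene',s)):
  for a in(0,.03,.06): print(n,a,[np.round(proj(f,P(q,.107-.207*np.cos(a)+.016*np.sin(a),y,.06+.207*np.sin(a)+.016*np.cos(a))),1).tolist() for y in(.15,-.15)])
a=cv2.imread('pics/l10scene.png')[175:275,205:345];cv2.imwrite('pics/l10c.png',cv2.resize(a,None,fx=5,fy=5,interpolation=cv2.INTER_CUBIC))
E
```

```text
[0.5216 0.2182 0.2593] 17.6 [ 0.9 -0.8  0.4] [ 0.999 -0.042 -0.   ] [-0. -0. -1.] [-0.94  0.29  0.53  1.82 -0.17  1.08 -0.38]
tray [ 0.46548887 -0.02327042 -0.04026527] [-1.2  0.3  1.   0.4  1.1  1.5 -1.   1.3  1.7 -1.2  0.5 -0.8 -0.8 -1.9]
top 0 [[203.2, 258.7], [310.5, 264.9]]
top 0.03 [[203.0, 258.6], [310.7, 264.8]]
top 0.06 [[202.7, 258.3], [310.9, 264.6]]
scene 0 [[210.2, 226.0], [310.4, 266.3]]
scene 0.03 [[210.0, 224.9], [310.6, 265.2]]
scene 0.06 [[209.9, 223.6], [310.9, 264.1]]
```

View pics/l10scene.png

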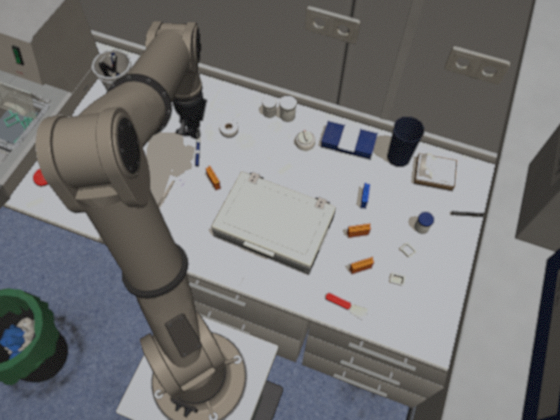

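View pics/l10c.png

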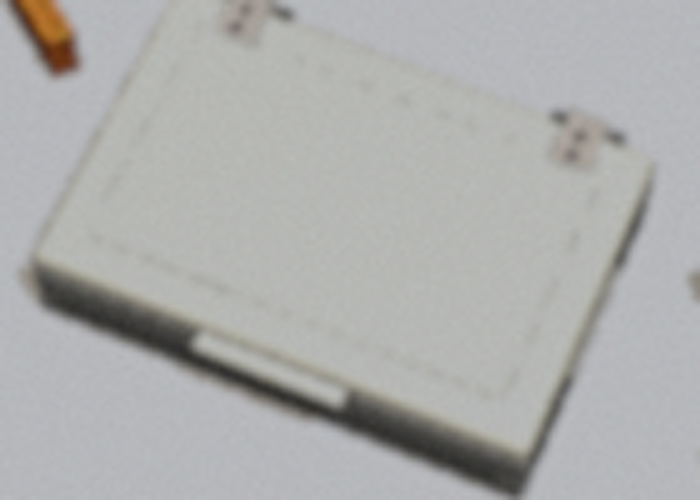

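View pics/l10top.png

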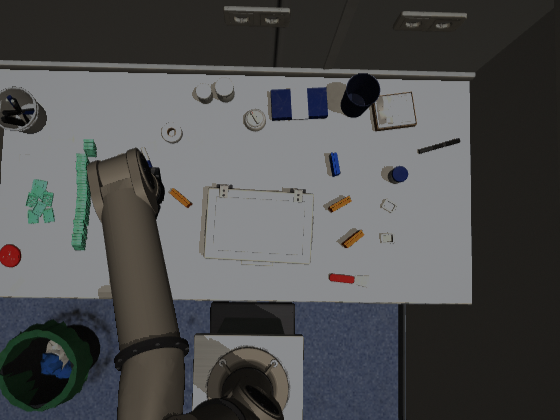

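The cover is shut: its front corners sit at scene px (212,227) and (310,266), against (210,226) and (310,266) predicted for angle 0. The bench items are unmoved and the arm is clear.

```bash
python3 -c "
from bench import r
print(r.hand_in())"
```

```text
the job is handed in; nothing more can be done
None
```

Both large blocks now lie flat on the plate, wax face down and grid up. I tipped each one outward with the closed fingertips, block_a to the left and block_b to the right. After that I pushed the cover over from behind and shut it, then handed in at about 17.6 s of the 59 s allowed.

- **Blocks:** pictures taken just before the cover moved showed both blocks flat, with the small block still in its place. I couldn't check them once the cover was shut.
- **Cover:** a final press met firm resistance at z = 0.0759 m, against 0.076 m expected for shut. The last scene picture puts its front corners within about 2 pixels of where they should be at angle 0. That alone can't rule out a gap of a few hundredths of a radian.
- **Force:** the highest reading I saw was about 30 N, from the fingertips in that final press. While closing, the force read near zero at several checks, so the cover may have run slightly ahead of the fingers.
- **Surroundings:** the other things on the bench look unmoved, and the arm ended clear of everything. In the last pictures it hid part of the marker and forceps area, but nothing touched them.

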